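# Open the push-and-turn jug

### The arm

A 6-joint arm with a two-finger parallel gripper is mounted at the origin on the work surface. World frame = base frame: x ahead of the robot, y to its left, z up, the work surface at z = 0. Lengths are in m, angles in degrees, forces in N, time in s.
With the tool pointing down it reaches from about 0.3 to 0.75 m from the base axis. Payload 8.5 kg.
Tool frame: the origin (TCP) lies at the very end of the fingers, on their centre line; the grasp point (between the pads) lies 19 mm behind it; x points along the fingers, y is the direction in which the jaws open and shut, and the axes are right-handed (so a half turn about x gives the same grasp; the last joint's range is limited). The gripper opens to 85 mm and grips with 20 to 120 N. Pads are 22 mm wide; open, the fingers measure 114 mm over their backs; the gripper's body (76 mm by 85 mm) begins 54 mm behind the grasp point. The pads swing forward as they close: fully open they stand 13 mm farther back than shut.
Start: joints at [-86.82, 21.807, 74.336, -0, 83.858, -12.336], TCP at [0.147, -0.53, 0.231] pointing down, gripper open.
Joint ranges: [-178.18, 178.18], [-50.72, 133.34], [12.68, 142.11], [-81.47, 261.47], [9.98, 163.14], [-165.26, 165.26]. Speed limits (degrees/s): [136.94, 136.94, 180, 180, 180, 180].

### API

Orientations are given as a 3x3 rotation matrix whose columns are the frame's x, y, z axes.
In Python, from rig import sensors, cams, env gives the robot as it stands.
- The arm moves only by the shell command python3 -m crank 'ROWS' [FORCE]. ROWS is a JSON object of lists of equal length, an entry for each row: "hand": the closure in counts, from 0 (fully open) to 255 (shut); "translation": the shift along the tool's x, y, z in m, a list of three; "dr": the turn, a rotation vector about the tool's x, y, z in rad, a list of three. A call has 1 to 5 rows; each row is the pose to reach, as a shift and turn from the pose commanded when the call began, along the tool's axes at that moment; what a row does not reach only later rows make up. A row lasts 1/10 s, in which the tool goes at most 50 mm and 8.59 degrees, less where a joint would pass 70% of its speed; a pose out of reach is approached as far as the arm can. A call with a gripper value outside its range is refused whole. The fingers move at their own pace and stop on an object; FORCE is the grip in N (left out, the last holds). Time passes only in rows, so rows that repeat a pose let the fingers close. It gives the time, the measured TCP pose, the force and the opening at its end, in the units of the state.
- sensors.observe(): the state, without advancing time (a new reading comes with each control period).
- cams.get_image(name): name is "side" or "top"; returns (picture, depth): 384x512x3 uint8, blue, green, red; 384x512 float32, m along the optical axis (not along the pixel's ray), 0 where there is no reading.
- cams.calibration(name): a dict with "vertical_fov" (degrees; the focal length in pixels is half the picture's height over the tangent of half this angle, whatever the lens; pixels are square), "cx", "cy" (the principal point, pixels), "extrinsics" (4x4, takes a point from camera to world coordinates). Camera axes: x right, y down, z forward; pixel columns grow to the right and rows downward; lengths in m; the calibration is good to about 2 mm. A picture is of the moment at which its call begins. calibration takes no time and is no camera call.
- env.close_job(): hands the job in, once; it reports no verdict.
The state is a dict: "time_s": time; "q": joint angles; "qvel": joint speeds; "joint_efforts": joint torques, N m; "position": TCP position; "tool_rot": TCP orientation; "ft_force": force on the tool from outside, world axes, zero at the start; "wrist_torque": the same for the moment, N m; "grip_width": finger opening in m.
Only numpy, scipy, OpenCV 4.12 (cv2) and the standard library are available. Lean on these libraries where they do the work, as an engineer would, in place of code of your own. Each camera call takes 0.05 s, during which the arm holds its last target. There are 200 camera calls.

### The job

Take the red safety cap off the yellow jug: press it firmly down along its leaning neck and, while it stays pressed, turn it counter-clockwise until it is free, then lift it off; do not force it against its lock. Set it down in the steel tray, standing on its open side with the grip bar up, without dropping it, and let go. Leave the blue jug's black cap shut and do not push the other things on the bench about.

Things in the scene. Friction and masses are not known exactly. Their poses are not given: they have to be found in the camera images.
- yellow_jug_mouth (a point): yellow jug: centre of the top face of its neck, hidden by the red cap. Neck 48 across at most, 38 long, leans 30 degrees from vertical to the robot's side. z runs out along the neck; x lies in the plane of the lean, pointing away from the robot and up; y across the jug. 168 above the bench. Jug fixed: body 110 wide, 148 tall, 150 deep, handle on top at the back up to 192 high.
- yellow_jug: the yellow jug itself with its neck: origin on the bench under the foot of the neck (which is 135 above it), x pointing to the jug's back, z up.
- yellow_jug_cap_grip (a point): red cap of the yellow jug: centre of its straight grip bar (48 long, 18 wide, 22 tall), 11 above the flat shoulder it stands on, 53 above the cap's lower rim. z is the cap's axis out of its top, x runs along the bar, y across its 18 mm width. Locked at the start, bar along the mouth's x axis, this point 29 from the mouth along the neck; released only by pushing and turning.
- yellow_jug_cap_mid (a point): same red cap, centre of its body, 32 above its lower rim; 8 beyond the mouth when locked, 35 above the bench when standing in the tray. A spring inside holds it: pushed along the neck it starts at 9 N, needs at least 6.5 mm (14 N) to clear the teeth, and bottoms at 9 mm (16 N). Unpressed it has about 3 degrees of play.
- yellow_jug_cap: same red cap: origin at the centre of its lower rim, axes as at the bar. Ribbed skirt 60 across, shoulder 42 and bar top 64 above the rim; 70 to 110 g. Kept pressed, it turns counter-clockwise only (looking onto the cap from outside) and is free to lift straight off along the neck once turned 50 to 130 degrees; 70 is ample.
- blue_jug_mouth (a point): centre of the mouth of the other, blue jug, of the same shape and fixed to the bench; axes as for the yellow one.
- blue_jug_cap_mid (a point): the black cap of the blue jug, same shape as the red one, 32 above its lower rim; stays locked on its jug.
- tray: square open steel tray, fixed on the bench, 150 x 150 outside, 22 tall, walls 3 and floor 3 thick; origin at the centre of its underside, x and y along its sides, z up.
- glue_mid (a point): white glue bottle with an orange cap, standing, 56 across, 170 tall; its centre half-way up.
- jar_mid (a point): amber glass jar with steel lid, standing, 68 across, 90 tall; its centre half-way up.
- brush: paint brush lying on the bench between the robot and the jugs; origin under its middle.
- screwdriver: screwdriver lying on the bench between the robot and the jugs; origin under its middle.
- offcut: thin plywood strip 180 x 30 x 8 lying on the left front of the bench; origin under its middle.
- square: try square, 130 mm steel blade on a wooden stock, lying on the right front of the bench; origin under its stock.
There are look-alikes about, which are no part of the job. Of the things like the yellow_jug_cap, leave any that is turquoise; of the rest the smaller one is meant.

How it is judged:
By the outcome, as a careful person would: the job done as asked, in the order asked, and still so for the second after the job is handed in, with the robot touching nothing.
It also fails if it takes over 45 s, if anything falls off the work surface, if the arm or the gripper's body presses on something with over 40 N, if the wrist force passes 120 N, or if a joint passes its speed limit or range.

## Working session

There is one attempt and no reset: what is moved stays moved. The work goes in short steps, Python scripts to look and compute and a shell command to move; the robot and the scene stay as the last step left them, time stands still between calls to the robot, and variables do not carry over. Pictures are saved under pics/ and viewed, about 8 in all and at most 12, crops included, and the job is handed in when it is done.

```bash
ls; mkdir -p pics; python3 - <<'E'
from rig import sensors,cams
import cv2,numpy as np
s=sensors.observe()
for k in s: print(k,np.round(s[k],3).tolist())
for n in("side","top"):
    im,d=cams.get_image(n); cv2.imwrite(f"pics/{n}0.png",im); np.save(f"pics/{n}0.npy",d)
    c=cams.calibration(n); print(n,{k:np.round(v,4).tolist() for k,v in c.items()})
E
```

```text
pics
time_s 0.0
q [-86.82, 21.841, 74.386, 0.0, 83.856, -12.336]
qvel [-0.116, -0.061, 0.049, -0.007, 0.008, -0.004]
joint_efforts [-0.001, -44.846, -23.128, -0.0, 0.005, 0.0]
position [0.147, -0.53, 0.231]
tool_rot [[-0.0, 0.268, -0.964], [0.001, -0.964, -0.268], [-1.0, -0.001, -0.0]]
ft_force [-0.018, -0.571, -0.424]
wrist_torque [-0.003, 0.035, -0.015]
grip_width 0.085
side {'vertical_fov': 42.4558, 'cx': 258.7231, 'cy': 187.4155, 'extrinsics': [[0.9765, -0.1776, 0.1221, 0.2374], [-0.2149, -0.7627, 0.61, -1.0566], [-0.0152, -0.6219, -0.7829, 1.5371], [0.0, 0.0, 0.0, 1.0]]}
top {'vertical_fov': 51.9388, 'cx': 249.8478, 'cy': 191.179, 'extrinsics': [[0.0023, -0.9972, 0.0743, 0.356], [-1.0, -0.0024, -0.001, -0.0099], [0.0011, -0.0743, -0.9972, 1.3383], [0.0, 0.0, 0.0, 1.0]]}
```

View pics/side0.png

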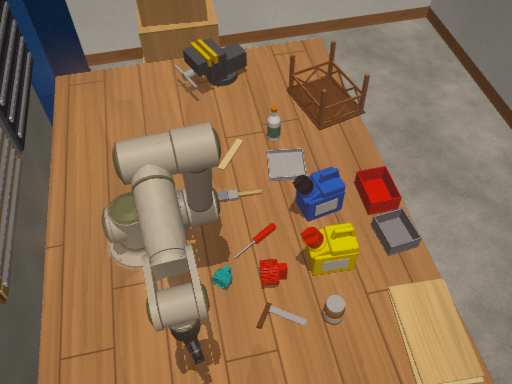

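View pics/top0.png

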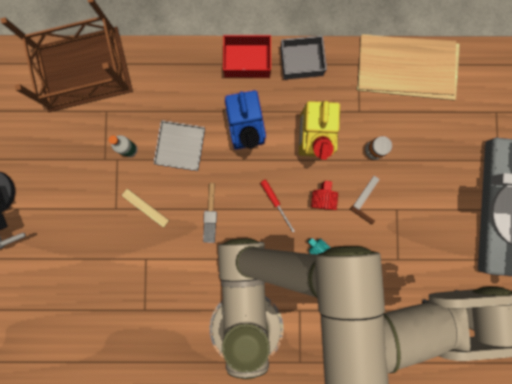

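The red cap to remove is on the yellow jug at top (322,148) and side (312,238). The red cap lying on the bench at top (324,196) is a look-alike. The light steel tray is at top (180,145).

```bash
cat > h.py <<'E'
from rig import sensors,cams
import cv2,numpy as np
def cloud(n,im=None,d=None):
    if im is None: im,d=cams.get_image(n)
    c=cams.calibration(n); f=192/np.tan(np.radians(c["vertical_fov"]/2)); v,u=np.mgrid[:384,:512]
    P=np.stack([(u-c["cx"])/f*d,(v-c["cy"])/f*d,d,np.ones_like(d)],-1)@np.array(c["extrinsics"]).T
    P=P[...,:3].copy(); P[d==0]=np.nan
    return im,P,cv2.cvtColor(im,cv2.COLOR_BGR2HSV)
def project(n,p):
    c=cams.calibration(n); f=192/np.tan(np.radians(c["vertical_fov"]/2))
    q=np.linalg.inv(c["extrinsics"])@np.append(p,1); return q[:2]/q[2]*f+[c["cx"],c["cy"]]
E
python3 - <<'E'
from h import *
for n in("top","side"):
    im,P,H=cloud(n,cv2.imread(f"pics/{n}0.png"),np.load(f"pics/{n}0.npy"))
    h,s,v=[H[...,i].astype(int) for i in range(3)]
    def roi(u0,v0,u1,v1):
        m=np.zeros((384,512),bool); m[v0:v1,u0:u1]=1; return m
    ry=roi(295,95,350,165) if n=="top" else roi(295,215,365,280)
    rt=roi(150,115,210,175) if n=="top" else roi(262,145,308,182)
    Y=P[ry&(h>22)&(h<35)&(s>150)]; R=P[ry&((h<8)|(h>172))&(s>150)]
    T=P[rt&(s<60)]
    for nm,A in(("yel",Y),("red",R),("tray",T)):
        A=A[np.isfinite(A).all(1)]; print(n,nm,len(A),np.percentile(A,[2,50,98],axis=0).round(3).tolist())
        B=A
        if nm=="yel": B=A[(A[:,2]>.138)&(A[:,2]<.156)]
        if nm=="red": np.save(f"pics/red_{n}.npy",A)
        r=cv2.minAreaRect((B[:,:2]*1000).astype(np.float32)); print("  rect",len(B),np.round(r[0],1),np.round(r[1],1),round(r[2],1))
    R=R[np.isfinite(R).all(1)];i=np.argsort(-R[:,2])[:25]; print(" top red",R[i].mean(0).round(4))
E
python3 -c "
import cv2
a=cv2.imread('pics/top0.png')[90:170,285:365];b=cv2.imread('pics/side0.png')[210:290,290:370]
cv2.imwrite('pics/crop1.png',cv2.resize(cv2.hconcat([a,b]),None,fx=5,fy=5,interpolation=2))"
```

```text
top yel 1441 [[0.577, -0.282, 0.073], [0.655, -0.223, 0.148], [0.719, -0.177, 0.193]]
  rect 998 [ 654.2 -231.1] [103.5 137.5] 85.1
top red 347 [[0.539, -0.252, 0.17], [0.569, -0.223, 0.191], [0.602, -0.201, 0.214]]
  rect 347 [ 574.4 -230.4] [63.4 66.7] 39.4
top tray 1898 [[0.538, 0.156, -0.002], [0.611, 0.231, 0.004], [0.685, 0.305, 0.023]]
  rect 1898 [609.2 229.4] [149.3 149.7] 81.1
 top red [ 0.5711 -0.2261  0.2131]
side yel 1681 [[0.571, -0.294, 0.014], [0.65, -0.271, 0.141], [0.717, -0.193, 0.191]]
  rect 743 [ 652.3 -238.2] [108.4 140.5] 89.6
side red 314 [[0.54, -0.262, 0.158], [0.57, -0.241, 0.188], [0.606, -0.206, 0.213]]
  rect 314 [ 611.2 -188.2] [180.1  69.1] 50.0
side tray 1084 [[0.536, 0.149, -0.005], [0.609, 0.233, 0.005], [0.685, 0.307, 0.026]]
  rect 1084 [596.5 143. ] [333.5 149. ] 81.2
 top red [ 0.5708 -0.2335  0.2123]
```

View pics/crop1.png

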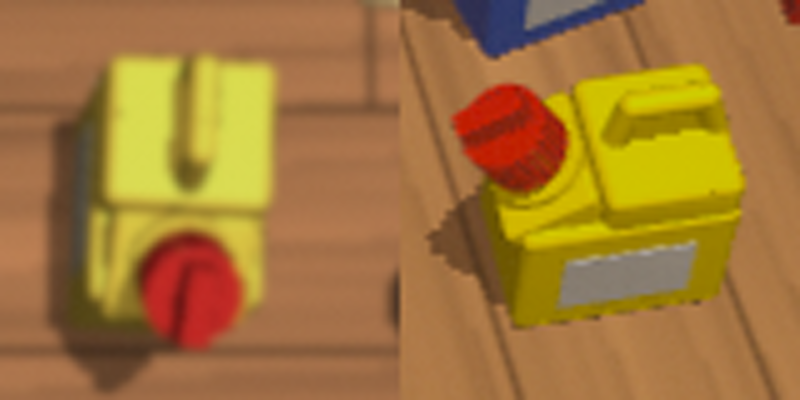

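The crops show the bar running along the lean plane, as described. Next I fit the cap model to both point clouds.

```bash
cat > fit.py <<'E'
from h import *
from scipy.optimize import least_squares
def frame(psi):
    c,s=np.cos(psi),np.sin(psi); z=np.array([-.5*c,-.5*s,.75**.5]); y=np.array([-s,c,0]); return np.c_[np.cross(y,z),y,z]
def sdf(p,bt=0):
    r=np.hypot(p[:,0],p[:,1]); q=np.c_[r-.030,np.abs(p[:,2]+.003)-.021]
    d1=np.minimum(q.max(1),0)+np.linalg.norm(np.maximum(q,0),axis=1)
    x=p[:,0]*np.cos(bt)+p[:,1]*np.sin(bt); y=-p[:,0]*np.sin(bt)+p[:,1]*np.cos(bt)
    b=np.abs(np.c_[x,y,p[:,2]-.029])-[.024,.009,.011]
    d2=np.minimum(b.max(1),0)+np.linalg.norm(np.maximum(b,0),axis=1)
    return np.minimum(d1,d2)
E
python3 - <<'E'
from fit import *
A,B=np.load("pics/red_top.npy"),np.load("pics/red_side.npy")
A,B=[X[(np.linalg.norm(X-[.575,-.23,.18],axis=1)<.07)] for X in(A,B)]
for nm,X in(("top",A),("side",B),("both",np.r_[A,B])):
  for psi0 in (None,-.085):
    f=lambda t:sdf((X-[t[0],t[1],.168+t[2]])@frame(t[3] if psi0 is None else psi0))
    r=least_squares(f,[.585,-.228,0,-.08],loss="soft_l1",f_scale=.002)
    print(nm,r.x[:3].round(4),np.degrees(r.x[3]).round(1),"rms",np.sqrt(np.mean(f(r.x)**2)).round(4))
E
```

```text
top [ 0.5752 -0.2279  0.0007] -4.8 rms 0.0018
top [ 0.5752 -0.2279  0.0007] -4.6 rms 0.0018
side [ 0.575  -0.2309  0.0011] -0.3 rms 0.0023
side [ 0.5748 -0.2314  0.0008] -4.6 rms 0.0023
both [ 0.5753 -0.2301  0.0011] -2.0 rms 0.0021
both [ 0.5753 -0.2303  0.001 ] -4.6 rms 0.0022
```

```bash
cat > go.py <<'E'
from fit import *
from scipy.spatial.transform import Rotation as Ro
M=np.array([.5753,-.2295,.168]); PSI=np.radians(-4)
F=frame(PSI)
def pose(h,turn=0,off=0): # TCP h beyond mouth, turned ccw, off along mouth x
    z=F@Ro.from_euler("z",turn,degrees=True).as_matrix()
    return M+h*F[:,2]+off*F[:,0], np.c_[-z[:,2],-z[:,1],-z[:,0]]
def delta(p,R):
    s=sensors.observe(); T=np.array(s["tool_rot"])
    print("t",s["time_s"],"pos",np.round(s["position"],4),"F",np.round(s["ft_force"],1),"w",round(s["grip_width"],4),"q",np.round(s["q"],1))
    print("translation",(T.T@(p-s["position"])).round(4).tolist(),"dr",Ro.from_matrix(T.T@R).as_rotvec().round(4).tolist())
E
python3 -c "
from go import *
delta(*pose(.12))"
```

```text
t 0.1 pos [ 0.1471 -0.5297  0.2308] F [-0.4 -0.   0.2] w 0.0856 q [-86.8  21.8  74.4  -0.   83.9 -12.3]
translation [-0.0408, -0.1948, -0.4363] dr [0.3324, 0.5184, 0.0904]
```

```bash
python3 -m crank '{"hand":[0,0,60,120,120],"translation":[[-0.041,-0.195,-0.436],[-0.041,-0.195,-0.436],[-0.041,-0.195,-0.436],[-0.041,-0.195,-0.436],[-0.041,-0.195,-0.436]],"dr":[[0.332,0.518,0.09],[0.332,0.518,0.09],[0.332,0.518,0.09],[0.332,0.518,0.09],[0.332,0.518,0.09]]}' 60
python3 -c "
from go import *
delta(*pose(.12))"
```

```text
time_s: 0.6
position: [0.3389, -0.3696, 0.2519]
tool_rot: [[0.501, -0.075, -0.862], [-0.035, -0.997, 0.066], [-0.865, -0.003, -0.502]]
ft_force: [1.2, -1.0, -0.6]
grip_width: 0.0458
t 0.6 pos [ 0.3389 -0.3696  0.2519] F [ 1.2 -1.  -0.6] w 0.0458 q [-76.1   9.2  95.   30.8  68.8   8.6]
translation [0.066, -0.1571, -0.1527] dr [-0.0057, -0.0023, -0.0001]
```

```bash
python3 -m crank '{"hand":[130,130,130,130,130],"translation":[[0.06,-0.15,-0.15],[0.06,-0.15,-0.15],[0.06,-0.15,-0.15],[0.06,-0.15,-0.15],[0.06,-0.15,-0.15]],"dr":[[0,0,0],[0,0,0],[0,0,0],[0,0,0],[0,0,0]]}' 60
python3 - <<'E'
from go import *
for n in("top","side"):
    im,P,H=cloud(n); cv2.imwrite(f"pics/{n}1.png",im)
    h,s,v=[H[...,i].astype(int) for i in range(3)]
    A=P[((h<8)|(h>172))&(s>150)]; A=A[np.isfinite(A).all(1)]; A=A[(np.linalg.norm(A-[.575,-.23,.18],axis=1)<.06)]
    print(n,len(A))
delta(*pose(.06))
E
```

```text
time_s: 1.1
position: [0.511, -0.2294, 0.2759]
tool_rot: [[0.499, -0.066, -0.864], [-0.034, -0.998, 0.057], [-0.866, 0.001, -0.5]]
ft_force: [-0.9, -0.4, -1.0]
grip_width: 0.0416
top 346
side 316
t 1.2 pos [ 0.5104 -0.2302  0.2755] F [-0.3 -0.   0. ] w 0.0418 q [-45.6  10.4  89.2  22.8  59.2  40.1]
translation [0.0655, -0.0051, -0.0023] dr [0.0045, 0.0003, 0.0017]
```

```bash
python3 -m crank '{"hand":[130,130,130],"translation":[[0.045,-0.005,-0.002],[0.065,-0.005,-0.002],[0.065,-0.005,-0.002]],"dr":[[0.004,0,0.002],[0.004,0,0.002],[0.004,0,0.002]]}' 60
python3 - <<'E'
from go import *
o=[]
for n in("top","side"):
    im,_=cams.get_image(n); u,v=project(n,M+.03*F[:,2]).astype(int); o.append(im[v-40:v+40,u-40:u+40])
cv2.imwrite("pics/c2.png",cv2.resize(cv2.hconcat(o),None,fx=5,fy=5,interpolation=2))
delta(*pose(.024))
E
```

```text
time_s: 1.5
position: [0.5427, -0.2298, 0.2172]
tool_rot: [[0.494, -0.074, -0.866], [-0.034, -0.997, 0.065], [-0.869, -0.003, -0.496]]
ft_force: [0.4, 0.3, 0.4]
grip_width: 0.0418
t 1.6 pos [ 0.5429 -0.2306  0.2205] F [0.3 0.3 0.3] w 0.0419 q [-42.5  16.3  91.   23.5  50.9  40.3]
translation [0.0375, -0.0035, -0.0017] dr [-0.0037, 0.0007, -0.0028]
```

View pics/c2.png

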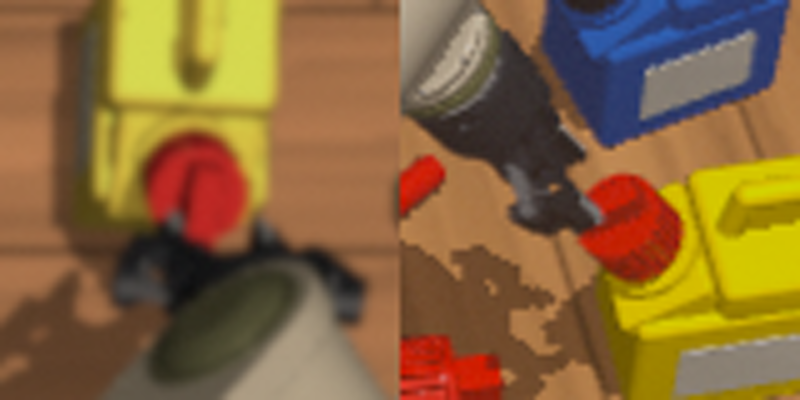

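The fingers straddle the bar about centrally, with the fingertips in the top crop at (175,225) and (262,235). I'll compare the finger and cap positions within the same camera.

```bash
python3 - <<'E'
from go import *
s=sensors.observe(); T=np.array(s["tool_rot"]); p=np.array(s["position"])
print(p.round(4),((M-p)@T).round(4))
for n in("top","side"):
    im,P,H=cloud(n); h,ss,v=[H[...,i].astype(int) for i in range(3)]
    Q=(P-p)@T; near=np.isfinite(Q).all(-1)&(np.linalg.norm(Q,axis=-1)<.06)
    red=near&((h<8)|(h>172))&(ss>150)
    X=P[red]; f=lambda t:sdf((X-[t[0],t[1],.168])@frame(PSI))
    r=least_squares(f,M[:2],loss="soft_l1",f_scale=.002); m=np.append(r.x,.168); print(n,"mouth",m.round(4),"in tool",((m-p)@T).round(4),len(X))
    G=Q[near&(ss<90)&(Q[...,0]>-.035)&(Q[...,0]<.004)&(abs(Q[...,2])<.02)]
    print("fingers",len(G)); print(G[np.argsort(G[:,1])].round(3)[::max(1,len(G)//20)].tolist())
E
```

```text
[ 0.5429 -0.2306  0.2205] [ 0.0615 -0.0035 -0.0017]
top mouth [ 0.5745 -0.2279  0.168 ] in tool [ 0.0611 -0.0051 -0.0009] 267
fingers 20
[[-0.021, -0.036, 0.0], [-0.031, -0.035, -0.007], [-0.024, -0.031, -0.007], [-0.025, -0.029, -0.011], [-0.025, -0.029, -0.008], [-0.032, -0.027, -0.01], [-0.025, -0.027, -0.011], [-0.016, -0.025, -0.011], [-0.031, -0.024, -0.01], [-0.028, -0.024, -0.012], [-0.02, -0.023, -0.012], [-0.029, 0.021, -0.01], [-0.02, 0.022, -0.01], [-0.014, 0.023, -0.011], [-0.03, 0.023, -0.011], [-0.021, 0.025, -0.011], [-0.014, 0.026, -0.011], [-0.029, 0.026, -0.011], [-0.01, 0.03, -0.007], [-0.026, 0.03, -0.007]]
side mouth [ 0.5748 -0.2311  0.168 ] in tool [ 0.0614 -0.002  -0.0014] 206
fingers 38
[[-0.01, -0.023, -0.003], [-0.027, -0.022, -0.011], [-0.026, -0.022, -0.004], [-0.017, -0.022, -0.006], [-0.015, -0.022, -0.009], [-0.034, -0.022, -0.004], [-0.021, -0.022, -0.012], [-0.023, -0.021, -0.002], [-0.014, -0.021, -0.012], [-0.011, -0.021, 0.001], [-0.009, -0.02, -0.002], [-0.019, -0.02, 0.0], [-0.013, -0.02, -0.007], [-0.033, -0.02, -0.01], [-0.028, -0.02, -0.008], [-0.012, -0.019, -0.01], [-0.029, -0.019, -0.001], [-0.034, -0.018, -0.004], [-0.025, -0.018, -0.006], [-0.028, -0.018, -0.011], [-0.016, 0.021, -0.01], [-0.014, 0.025, -0.012], [-0.027, 0.026, -0.008], [-0.033, 0.026, -0.011], [-0.019, 0.027, -0.011], [-0.022, 0.027, -0.008], [-0.019, 0.028, -0.006], [-0.034, 0.029, -0.007], [-0.018, 0.03, -0.01], [-0.029, 0.03, -0.008], [-0.032, 0.031, -0.013], [-0.013, 0.031, -0.01], [-0.018, 0.031, -0.005], [-0.016, 0.032, -0.008], [-0.02, 0.032, -0.013], [-0.029, 0.034, -0.007], [-0.031, 0.038, -0.007], [-0.027, 0.04, -0.005]]
```

```bash
python3 -m crank '{"hand":[130,130,130,130],"translation":[[0.01,-0.004,-0.0015],[0.025,-0.004,-0.0015],[0.039,-0.004,-0.0015],[0.039,-0.004,-0.0015]],"dr":[[0,0,0],[0,0,0],[0,0,0],[0,0,0]]}' 60
python3 -m crank '{"hand":[130,255,255,255,255],"translation":[[0,0,0],[0,0,0],[0,0,0],[0,0,0],[0,0,0]],"dr":[[0,0,0],[0,0,0],[0,0,0],[0,0,0],[0,0,0]]}' 70
python3 -c "
from go import *
s=sensors.observe(); print(np.round(np.array(s['tool_rot']).T@s['ft_force'],1)); delta(*pose(.022))"
```

```text
time_s: 2.1
position: [0.5645, -0.2271, 0.1854]
tool_rot: [[0.497, -0.073, -0.865], [-0.036, -0.997, 0.064], [-0.867, -0.001, -0.498]]
ft_force: [0.3, -0.3, -0.5]
grip_width: 0.0417
time_s: 2.6
position: [0.5644, -0.228, 0.188]
tool_rot: [[0.499, -0.074, -0.863], [-0.039, -0.997, 0.063], [-0.866, 0.002, -0.501]]
ft_force: [-4.6, -1.7, 5.4]
grip_width: 0.016
[-6.9  2.1  1.2]
t 2.6 pos [ 0.5644 -0.228   0.188 ] F [-4.6 -1.7  5.4] w 0.016 q [-40.5  20.   91.4  24.1  46.2  40.3]
translation [0.0008, 0.0008, 0.0006] dr [-0.0028, -0.0009, -0.0039]
```

```bash
python3 -m crank '{"hand":[255,255,255,255,255],"translation":[[0.002,0,0],[0.004,0,0],[0.006,0,0],[0.007,0,0],[0.007,0,0]],"dr":[[0,0,0],[0,0,0],[0,0,0],[0,0,0],[0,0,0]]}' 90
python3 -c "
from go import *
s=sensors.observe(); print(np.round(np.array(s['tool_rot']).T@s['ft_force'],1)); delta(*pose(.013))"
```

```text
time_s: 3.1
position: [0.5678, -0.2282, 0.1823]
tool_rot: [[0.499, -0.074, -0.863], [-0.039, -0.997, 0.063], [-0.866, 0.002, -0.501]]
ft_force: [-8.4, -0.9, 9.6]
grip_width: 0.0158
[-12.5   1.5   2.4]
t 3.1 pos [ 0.5678 -0.2282  0.1823] F [-8.4 -0.9  9.6] w 0.0158 q [-40.3  20.7  91.4  24.3  45.4  40.2]
translation [0.0031, 0.0007, 0.0006] dr [-0.0025, -0.001, -0.0041]
```

```bash
python3 -m crank '{"hand":[255,255,255,255,255],"translation":[[0.0015,0,0],[0.003,0,0],[0.004,0,0],[0.005,0,0],[0.005,0,0]],"dr":[[0,0,0],[0,0,0],[0,0,0],[0,0,0],[0,0,0]]}'
python3 -c "
from go import *
s=sensors.observe(); print(np.round(np.array(s['tool_rot']).T@s['ft_force'],1),s['wrist_torque']); delta(*pose(.013))"
```

```text
time_s: 3.6
position: [0.569, -0.2288, 0.1808]
tool_rot: [[0.5, -0.073, -0.863], [-0.041, -0.997, 0.061], [-0.865, 0.005, -0.502]]
ft_force: [-38.1, -0.5, 37.5]
grip_width: 0.0156
[-51.5   3.4  14. ] [0.50295655 2.46925473 0.12626263]
t 3.6 pos [ 0.569  -0.2288  0.1808] F [-38.1  -0.5  37.5] w 0.0156 q [-40.2  20.9  91.4  24.3  45.1  40.1]
translation [0.0012, 0.0002, 0.0009] dr [-0.0008, -0.0021, -0.0061]
```

```bash
python3 -m crank '{"hand":[255,255],"translation":[[-0.002,0,0],[-0.002,0,0]],"dr":[[0,0,0],[0,0,0]]}'
python3 -c "
from go import *
s=sensors.observe(); print(np.round(np.array(s['tool_rot']).T@s['ft_force'],1),s['wrist_torque']); delta(*pose(.013))"
```

```text
time_s: 3.8
position: [0.5688, -0.2287, 0.181]
tool_rot: [[0.5, -0.074, -0.863], [-0.04, -0.997, 0.062], [-0.865, 0.004, -0.502]]
ft_force: [-20.1, -1.1, 21.7]
grip_width: 0.0159
[-28.8   2.6   6.3] [-0.02051928  1.41250086 -0.0571199 ]
t 3.8 pos [ 0.5688 -0.2287  0.181 ] F [-20.1  -1.1  21.7] w 0.0159 q [-40.2  20.9  91.4  24.3  45.2  40.1]
translation [0.0015, 0.0003, 0.0009] dr [-0.0018, -0.0019, -0.0054]
```

```bash
python3 -m crank '{"hand":[255,255,255,255,255],"translation":[[0,0,0],[0,0,0],[0,0,0],[0,0,0],[0,0,0]],"dr":[[-0.05,0,0],[-0.12,0,0],[-0.19,0,0],[-0.26,0,0],[-0.26,0,0]]}'
python3 -c "
from go import *
s=sensors.observe(); T=np.array(s['tool_rot']);print(np.round(T.T@s['ft_force'],1),T.T@s['wrist_torque']); delta(*pose(.013,15))"
```

```text
time_s: 4.3
position: [0.5693, -0.2282, 0.1812]
tool_rot: [[0.501, 0.152, -0.852], [-0.039, -0.979, -0.198], [-0.865, 0.133, -0.485]]
ft_force: [-15.6, 1.5, 21.0]
grip_width: 0.0157
[-26.   -1.1   2.8] [-0.06827492 -0.75735374 -0.71426671]
t 4.3 pos [ 0.5693 -0.2282  0.1812] F [-15.6   1.5  21. ] w 0.0157 q [-40.2  20.9  91.4  24.4  45.2  25.1]
translation [0.0015, 0.0005, 0.0016] dr [-0.002, -0.0016, -0.0049]
```

```bash
python3 -m crank '{"hand":[255,255,255,255,255],"translation":[[0,0,0],[0,0,0],[0,0,0],[0,0,0],[0,0,0]],"dr":[[-0.1,0,0],[-0.2,0,0],[-0.3,0,0],[-0.4,0,0],[-0.5,0,0]]}'
python3 -c "
from go import *
s=sensors.observe(); T=np.array(s['tool_rot']);print(np.round(T.T@s['ft_force'],1),T.T@s['wrist_torque']); delta(*pose(.013,43.5))"
```

```text
time_s: 4.8
position: [0.5692, -0.2281, 0.181]
tool_rot: [[0.501, 0.543, -0.674], [-0.039, -0.764, -0.645], [-0.865, 0.349, -0.361]]
ft_force: [-16.3, 1.0, 21.0]
grip_width: 0.0159
[-26.4  -2.3   2.7] [ 0.27251323 -0.49517957 -1.1561585 ]
t 4.8 pos [ 0.5692 -0.2281  0.181 ] F [-16.3   1.   21. ] w 0.0159 q [-40.2  20.9  91.4  24.4  45.2  -3.6]
translation [0.0014, -0.0001, 0.0015] dr [0.0023, 0.0011, -0.0046]
```

```bash
python3 -m crank '{"hand":[255,255,255,255,255],"translation":[[0,0,0],[0,0,0],[0,0,0],[0,0,0],[0,0,0]],"dr":[[-0.1,0,0],[-0.2,0,0],[-0.3,0,0],[-0.4,0,0],[-0.5,0,0]]}'
python3 -m crank '{"hand":[255,255,255],"translation":[[0,0,0],[0,0,0],[0,0,0]],"dr":[[-0.05,0,0],[-0.05,0,0],[-0.05,0,0]]}'
python3 - <<'E'
from go import *
s=sensors.observe(); T=np.array(s['tool_rot']);print(np.round(T.T@s['ft_force'],1),T.T@s['wrist_torque']); delta(*pose(.013,75))
o=[]
for n in("top","side"):
    im,_=cams.get_image(n); u,v=project(n,M+.03*F[:,2]).astype(int); o.append(im[v-40:v+40,u-40:u+40])
cv2.imwrite("pics/c3.png",cv2.resize(cv2.hconcat(o),None,fx=5,fy=5,interpolation=2))
E
```

```text
time_s: 5.3
position: [0.5691, -0.2283, 0.1809]
tool_rot: [[0.5, 0.8, -0.331], [-0.039, -0.361, -0.932], [-0.865, 0.479, -0.149]]
ft_force: [-16.8, 0.4, 20.3]
grip_width: 0.0159
time_s: 5.6
position: [0.5691, -0.2283, 0.1809]
tool_rot: [[0.5, 0.815, -0.293], [-0.039, -0.317, -0.948], [-0.865, 0.485, -0.126]]
ft_force: [-16.2, 1.3, 19.8]
grip_width: 0.0158
[-25.3  -4.    1. ] [-0.08259696 -0.07223954 -1.32238732]
t 5.6 pos [ 0.5691 -0.2283  0.1809] F [-16.2   1.3  19.8] w 0.0158 q [-40.2  20.9  91.4  24.4  45.2 -35. ]
translation [0.0013, -0.0008, 0.001] dr [-0.0006, 0.0038, -0.003]
```

View pics/c3.png

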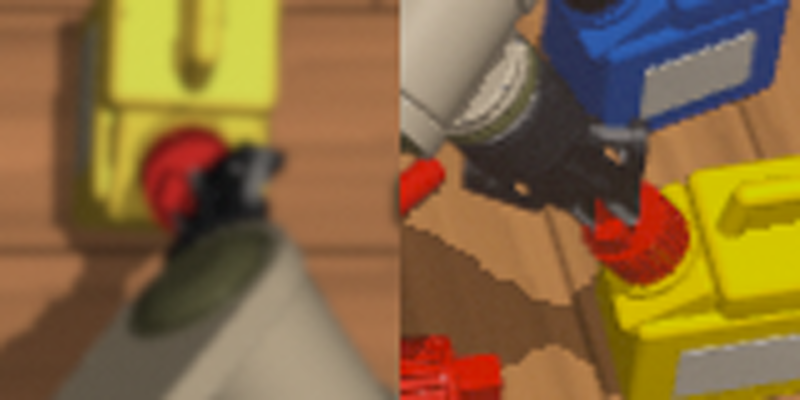

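The bar has turned with the fingers, its end now at crop (600,215), with little torque. Now lift along the neck.

```bash
python3 -m crank '{"hand":[255,255,255,255,255],"translation":[[-0.004,0,0],[-0.01,0,0],[-0.016,0,0],[-0.024,0,0],[-0.032,0,0]],"dr":[[0,0,0],[0,0,0],[0,0,0],[0,0,0],[0,0,0]]}'
python3 -c "
from go import *
s=sensors.observe(); T=np.array(s['tool_rot']);print(np.round(T.T@s['ft_force'],1),T.T@s['wrist_torque']); delta(*pose(.11,75))"
```

```text
time_s: 6.2
position: [0.5531, -0.2264, 0.2063]
tool_rot: [[0.498, 0.816, -0.294], [-0.037, -0.319, -0.947], [-0.867, 0.482, -0.129]]
ft_force: [0.7, 0.1, -0.3]
grip_width: 0.0155
[ 0.6  0.4 -0.3] [ 0.01486414 -0.05530943 -0.37938321]
t 6.2 pos [ 0.5531 -0.2264  0.2063] F [ 0.7  0.1 -0.3] w 0.0155 q [-41.3  17.8  91.2  23.6  48.8 -34.4]
translation [-0.0657, 0.0006, 0.0015] dr [-0.0022, 0.0022, 0.0007]
```

```bash
cat >> go.py <<'E'
D=np.array([[0,1,0],[0,0,-1],[-1,0,0.]])
E
python3 -m crank '{"hand":[255,255,255,255],"translation":[[-0.02,0,0],[-0.045,0,0],[-0.07,0,0],[-0.07,0,0]],"dr":[[0,0,0],[0,0,0],[0,0,0],[0,0,0]]}'
python3 -c "
from go import *
delta(np.array([.50,-.12,.35]),D)"
```

```text
time_s: 6.6
position: [0.5183, -0.2245, 0.2698]
tool_rot: [[0.501, 0.814, -0.294], [-0.041, -0.317, -0.947], [-0.864, 0.487, -0.126]]
ft_force: [1.0, -0.0, -0.2]
grip_width: 0.0156
t 6.6 pos [ 0.5183 -0.2245  0.2698] F [ 1.  -0.  -0.2] w 0.0156 q [-44.1  11.   89.5  22.3  57.4 -33.4]
translation [-0.0828, -0.009, -0.1037] dr [-0.3263, -0.0455, -0.5276]
```

```bash
python3 -m crank '{"hand":[255,255,255,255,255],"translation":[[-0.04,-0.005,-0.02],[-0.08,-0.009,-0.04],[-0.083,-0.009,-0.07],[-0.083,-0.009,-0.104],[-0.083,-0.009,-0.104]],"dr":[[-0.06,-0.01,-0.1],[-0.13,-0.02,-0.21],[-0.2,-0.03,-0.32],[-0.26,-0.04,-0.42],[-0.326,-0.046,-0.528]]}'
python3 -c "
from go import *
delta(np.array([.611,.228,.30]),D)"
```

```text
time_s: 7.1
position: [0.5013, -0.1165, 0.3482]
tool_rot: [[-0.007, 1.0, 0.006], [0.003, 0.006, -1.0], [-1.0, -0.007, -0.003]]
ft_force: [0.2, -1.1, -0.5]
grip_width: 0.0155
t 7.1 pos [ 0.5013 -0.1165  0.3482] F [ 0.2 -1.1 -0.5] w 0.0155 q [-26.3  15.1  65.3  -0.  100.  -26.6]
translation [0.0484, 0.1122, -0.3437] dr [0.0064, -0.0028, 0.0066]
```

```bash
python3 -m crank '{"hand":[255,255,255,255,255],"translation":[[0,0.015,-0.045],[0,0.03,-0.09],[0,0.045,-0.135],[0,0.06,-0.18],[0,0.075,-0.225]],"dr":[[0.006,-0.003,0.006],[0.006,-0.003,0.006],[0.006,-0.003,0.006],[0.006,-0.003,0.006],[0.006,-0.003,0.006]]}'
python3 -m crank '{"hand":[255,255,255,255,255],"translation":[[0,0.015,-0.04],[0,0.03,-0.08],[0.02,0.037,-0.115],[0.05,0.037,-0.119],[0.05,0.037,-0.119]],"dr":[[0,0,0],[0,0,0],[0,0,0],[0,0,0],[0,0,0]]}'
python3 - <<'E'
from go import *
s=sensors.observe(); T=np.array(s["tool_rot"]); p=np.array(s["position"])
o=[]
for n in("top","side"):
    im,P,H=cloud(n); u,v=project(n,p).astype(int); o.append(im[v-60:v+60,u-60:u+60])
    h,ss,_=[H[...,i].astype(int) for i in range(3)]
    Q=(P-p)@T; X=Q[np.isfinite(Q).all(-1)&(np.linalg.norm(Q,axis=-1)<.09)&((h<8)|(h>172))&(ss>150)]
    print(n,len(X),np.percentile(X,[2,50,98],axis=0).round(3).tolist())
cv2.imwrite("pics/c4.png",cv2.resize(cv2.hconcat(o),None,fx=3.3,fy=3.3,interpolation=2))
delta(np.array([.611,.228,.07]),D)
E
```

```text
time_s: 7.6
position: [0.576, 0.1078, 0.3467]
tool_rot: [[0.0, 1.0, -0.005], [0.0, -0.005, -1.0], [-1.0, 0.0, -0.0]]
ft_force: [0.8, -0.6, -0.4]
grip_width: 0.0156
time_s: 8.1
position: [0.6121, 0.2255, 0.2922]
tool_rot: [[-0.008, 1.0, -0.003], [-0.001, -0.003, -1.0], [-1.0, -0.008, 0.002]]
ft_force: [0.5, -0.4, -1.7]
grip_width: 0.0158
top 8 [[0.004, -0.005, 0.027], [0.014, 0.001, 0.028], [0.023, 0.01, 0.029]]
side 242 [[-0.023, -0.028, -0.014], [0.005, -0.002, 0.023], [0.041, 0.026, 0.036]]
t 8.2 pos [0.6133 0.224  0.2979] F [0.3 0.4 0.3] w 0.0153 q [  9.7  31.2  47.8  -0.  101.   10. ]
translation [0.2279, -0.0025, -0.004] dr [-0.0057, 0.0002, -0.0005]
```

View pics/c4.png

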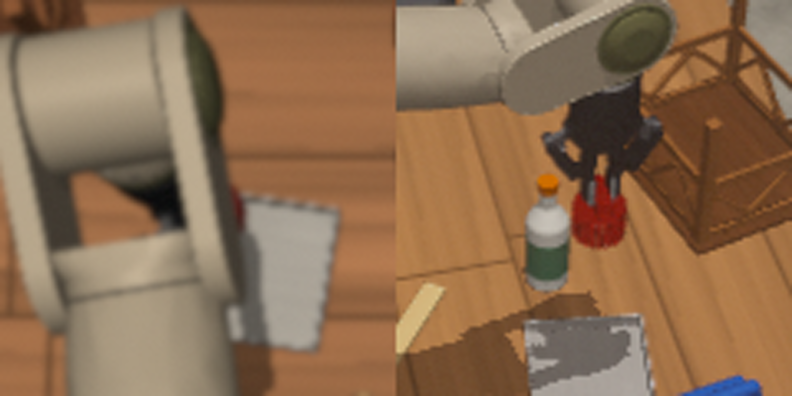

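The cap hangs upright below the fingers, at (600,215) in the right half, and is clear of the glue bottle. Now descend.

```bash
python3 -m crank '{"hand":[255,255,255,255,255],"translation":[[0.045,-0.002,-0.004],[0.09,-0.002,-0.004],[0.135,-0.002,-0.004],[0.18,-0.002,-0.004],[0.215,-0.002,-0.004]],"dr":[[-0.006,0,0],[-0.006,0,0],[-0.006,0,0],[-0.006,0,0],[-0.006,0,0]]}'
python3 -m crank '{"hand":[255,255,255,255],"translation":[[0.006,0,0],[0.012,0,0],[0.018,0,0],[0.02,0,0]],"dr":[[0,0,0],[0,0,0],[0,0,0],[0,0,0]]}'
python3 -c "
from go import *
delta(np.array([.611,.228,.05]),D)"
```

```text
time_s: 8.7
position: [0.6123, 0.2272, 0.0826]
tool_rot: [[0.003, 1.0, -0.001], [0.0, -0.001, -1.0], [-1.0, 0.003, -0.0]]
ft_force: [-0.5, -0.2, -1.5]
grip_width: 0.0157
time_s: 9.1
position: [0.6125, 0.2282, 0.0646]
tool_rot: [[0.005, 1.0, 0.0], [0.0, 0.0, -1.0], [-1.0, 0.005, -0.0]]
ft_force: [-0.2, 1.1, -1.2]
grip_width: 0.0159
t 9.1 pos [0.6125 0.2282 0.0646] F [-0.2  1.1 -1.2] w 0.0159 q [10.1 40.4 69.7 -0.  69.6 10.1]
translation [0.0146, -0.0016, 0.0002] dr [0.0, -0.0005, -0.0046]
```

```bash
python3 -m crank '{"hand":[255,255,255,255,255],"translation":[[0.004,0,0],[0.007,0,0],[0.01,0,0],[0.012,0,0],[0.012,0,0]],"dr":[[0,0,0],[0,0,0],[0,0,0],[0,0,0],[0,0,0]]}'
python3 -m crank '{"hand":[255,255,255],"translation":[[0.001,0,0],[0.002,0,0],[0.002,0,0]],"dr":[[0,0,0],[0,0,0],[0,0,0]]}'
```

```text
time_s: 9.6
position: [0.6117, 0.2282, 0.0511]
tool_rot: [[0.002, 1.0, 0.0], [0.0, 0.0, -1.0], [-1.0, 0.002, -0.0]]
ft_force: [0.1, 0.2, -1.0]
grip_width: 0.0158
time_s: 9.9
position: [0.6121, 0.2283, 0.0507]
tool_rot: [[0.004, 1.0, 0.0], [0.0, 0.0, -1.0], [-1.0, 0.004, -0.0]]
ft_force: [-1.2, -0.8, 9.5]
grip_width: 0.0161
```

Contact is at the expected height, with 9.5 N up. Release gently.

```bash
python3 -m crank '{"hand":[220,200,175,150,130],"translation":[[-0.0005,0,0],[-0.0005,0,0],[-0.0005,0,0],[-0.0005,0,0],[-0.0005,0,0]],"dr":[[0,0,0],[0,0,0],[0,0,0],[0,0,0],[0,0,0]]}' 20
python3 -m crank '{"hand":[130,130,130,130,130],"translation":[[-0.01,0,0],[-0.03,0,0],[-0.07,0,0],[-0.12,0,0],[-0.17,0,0]],"dr":[[0,0,0],[0,0,0],[0,0,0],[0,0,0],[0,0,0]]}'
python3 -m crank '{"hand":[130,130,130,130,130],"translation":[[-0.05,0,0.045],[-0.1,0,0.09],[-0.1,-0.04,0.09],[-0.1,-0.08,0.09],[-0.1,-0.12,0.09]],"dr":[[0,0,0],[0,0,0],[0,0,0],[0,0,0],[0,0,0]]}'
python3 - <<'E'
from go import *
for n in("top","side"):
    im,P,H=cloud(n); cv2.imwrite(f"pics/{n}5.png",im)
    h,ss,_=[H[...,i].astype(int) for i in range(3)]
    X=P[np.isfinite(P).all(-1)&(np.linalg.norm(P-[.61,.23,.04],axis=-1)<.07)&((h<8)|(h>172))&(ss>150)]
    print(n,len(X),X.size and np.percentile(X,[2,50,98],axis=0).round(3).tolist())
E
```

```text
time_s: 10.4
position: [0.6117, 0.2282, 0.0495]
tool_rot: [[0.002, 1.0, 0.0], [-0.0, 0.0, -1.0], [-1.0, 0.002, 0.0]]
ft_force: [0.8, 0.6, 0.1]
grip_width: 0.0422
time_s: 10.9
position: [0.6109, 0.2281, 0.2223]
tool_rot: [[0.002, 1.0, 0.0], [0.0, 0.0, -1.0], [-1.0, 0.002, -0.0]]
ft_force: [-0.5, 0.5, 0.4]
grip_width: 0.042
time_s: 11.4
position: [0.4897, 0.1374, 0.3209]
tool_rot: [[0.004, 1.0, -0.001], [0.0, -0.001, -1.0], [-1.0, 0.004, -0.0]]
ft_force: [0.7, -0.1, -0.1]
grip_width: 0.0418
top 0 0
side 214 [[0.584, 0.194, 0.009], [0.608, 0.209, 0.044], [0.635, 0.249, 0.072]]
```

View pics/side5.png

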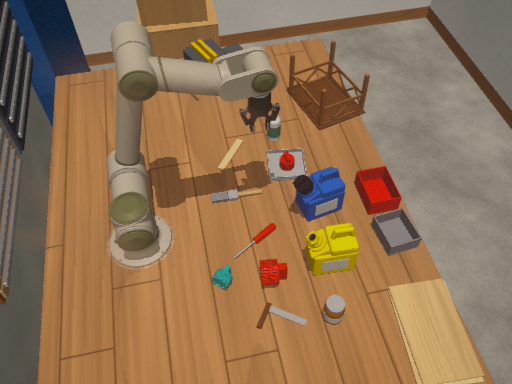

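The cap is standing in the tray at (287,160) with the bar up. The yellow neck is bare and everything else is in place. I'll let the arm settle, then hand in.

```bash
python3 -m crank '{"hand":[130,130,130],"translation":[[0,0,0],[0,0,0],[0,0,0]],"dr":[[0,0,0],[0,0,0],[0,0,0]]}'
python3 -c "
from rig import env
print(env.close_job())"
```

```text
time_s: 11.8
position: [0.4921, 0.1381, 0.3192]
tool_rot: [[0.002, 1.0, 0.0], [-0.0, 0.0, -1.0], [-1.0, 0.002, 0.0]]
ft_force: [0.7, -0.3, 0.5]
grip_width: 0.0419
the job is handed in; nothing more can be done
None
```

The red cap is off the yellow jug and standing in the steel tray with its grip bar up. I handed the job in at 11.8 s, with the arm clear and touching nothing.

- **Press and turn:** I pressed the cap to its stop and held it there at about 25–29 N. It turned about 75° counter-clockwise with almost no resistance and lifted off freely along the neck. While finding the stop, the push briefly reached about 51 N through the fingers. That is under the 120 N wrist limit. I eased off before turning.
- **Set down:** The cap touched the tray floor at the expected height with about 10 N, and I opened the fingers gradually before lifting away.
- **Last checks:** The final side picture shows the cap upright near the tray centre. Its highest measured points are at about 72 mm, against 67 mm expected, which I put down to depth noise. The black cap is still on the blue jug and nothing else on the bench looks moved. In the last look, the top camera gave no red points around the tray, so only the side camera confirms where the cap stands.

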